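# Rock the sorter's seesaw gate over and let two balls feed down its other side

### The job

Press the raised end of the sorting rig's yellow seesaw gate down with a fingertip so that it tips over to its other side, then push the red feed stop aside with the fingers so that the two white balls roll down into the tray at the end that is now low. Do not lift the balls, leave the gate tipped over, and leave the loose things around it where they are.

Things in the scene. Friction and masses are not known exactly. Their poses are not given: they have to be found in the camera images.
- sorter: Fixed sorting rig, base plate 280 x 460 x 10 mm. Origin: on the table top straight under the gate's pivot. x runs away from the robot, the way balls are fed (feed chute at -x), y to the left along the gate, z up. Place varies, turned up to 15 degrees. Green tray at the gate's left (+y) end, blue tray at the right; tray walls reach 60 mm above the table.
- gate (a joint): Tilt (rad) of the yellow seesaw gate about its level pivot, the sorter's x axis; stops at -0.32 and +0.32; starts on either (or settles there at once). Positive: left (+y) end up, balls run to the right (blue) tray; negative: to the left (green) tray. Top-heavy, no spring: past level it falls by itself to that stop and stays. Pressing the raised pad down takes under 1 N.
- pad_left (a point): Centre of the top of the orange press pad, 36 x 36 x 5 mm, beside the gate's left (+y) end on the side away from the robot: 95 mm left of the pivot, 46 mm further along x. About 106 mm above the table when the left end is up, 46 mm when down. The gate's far wall (42 mm high) begins 18 mm nearer the robot than this point.
- pad_right (a point): The same for the right (-y) end: 95 mm to the right of the pivot.
- pivot (a point): Middle of the gate's floor, on its pivot, 75 mm above the table; sorter's axes. The gate is a trough 230 mm long (y), 48 mm wide inside, near wall 10 mm and far wall 42 mm high, open at both ends. A red counterweight block 18 x 32 x 20 mm sits on the outside of the far wall over the pivot, its top 125 mm above the table.
- feed_stop (a joint): How far (m) the feed stop is slid aside: 0 = shut across the feed chute, 0.050 = fully aside to the left (the sorter's +y). Black blade 34 mm wide and 4 mm thick with a red knob block on top; it slides with about 1 N of drag and stays where it is left. The balls start to roll by themselves once it is about 35 mm aside.
- stop_knob (a point): Centre of the top of the feed stop's red knob block, 20 x 20 mm and 38 mm tall, 179 mm above the table; moves with the stop. Push its right-hand (-y) face towards +y. It stands 67 mm from the pivot on the robot's side.
- chute (a point): Point on the feed chute's floor under the shut stop, in mid-chute, 107 mm above the table; sorter's axes. The steel chute slopes down at 20 degrees towards the gate (+x), from 90 mm behind this point to 46 mm ahead of it, where it drops the balls onto the middle of the gate. Side rails 36 mm apart, 18 mm above its floor.
- tray_left (a point): Middle of the floor of the green tray at the left (+y) end of the gate, 14 mm above the table; the tray is 106 mm (x) by 96 mm (y) inside; axes as the sorter's.
- tray_right (a point): Middle of the floor of the blue tray at the right (-y) end; the same size.
- ball_front_center (a point): Centre of the front one of two white plastic balls, 30 mm across, about 30 g, waiting on the feed chute: it leans on the back of the stop, about 17 mm behind it and 129 mm above the table.
- ball_rear_center (a point): Centre of the other ball, touching the front one, 29 mm further up the chute, about 140 mm above the table.
- transformer: Bystander: small dark transformer with yellow winding, 36 x 46 x 30 mm, on the rig's base plate left of the chute. Origin under its centre.
- flux_jar: Bystander: amber jar, 38 mm across, 42 mm high, on the rig's base plate right of the chute. Origin under its centre.
- heat_sink: Bystander: finned aluminium heat sink, 40 x 50 x 27 mm, on the rig's base plate, further left. Origin under its centre.
- mug: Bystander: white mug, 80 mm across, 95 mm high, left of the rig.
- screwdriver: Bystander: screwdriver lying right of the rig.
- circuit_board: Bystander: green circuit board, 120 x 90 mm, left of the rig.
- ball_front: The ball itself (same ball as the point ball_front_center; its frame turns as it rolls, so use that point).
- ball_rear: The ball itself (same ball as the point ball_rear_center; its frame turns as it rolls, so use that point).

How it is judged:
On the way, in this order (a step that is already met when the one before it is completed fails the run):
1. the gate is tipped over to its other stop while both balls still wait behind the stop (distance of pad_left from where it was at the start of the episode above 0.032 m and (value of joint gate above 0.27 rad or value of joint gate below -0.27 rad) and z of each of ball_front_center, ball_rear_center in the frame of chute above 0.005 m and x of each of ball_front_center, ball_rear_center in the frame of chute below -0.005 m), for 0.2 s.
2. both balls have run down the gate into the tray it now leads to (distance of pad_left from where it was at the start of the episode above 0.032 m and ((value of joint gate above 0.27 rad and x of ball_front_center in the frame of tray_right between -0.055 and 0.055 m and y of ball_front_center in the frame of tray_right between -0.05 and 0.05 m and z of each of ball_front_center, ball_rear_center in the frame of tray_right below 0.03 m and x of ball_rear_center in the frame of tray_right between -0.055 and 0.055 m and y of ball_rear_center in the frame of tray_right between -0.05 and 0.05 m) or (value of joint gate below -0.27 rad and x of ball_front_center in the frame of tray_left between -0.055 and 0.055 m and y of ball_front_center in the frame of tray_left between -0.05 and 0.05 m and z of each of ball_front_center, ball_rear_center in the frame of tray_left below 0.03 m and x of ball_rear_center in the frame of tray_left between -0.055 and 0.055 m and y of ball_rear_center in the frame of tray_left between -0.05 and 0.05 m))), for 0.2 s.
At the end, for the whole second after the job is handed in: The gate rests within 0.05 rad of the stop opposite to the one it started on, and both balls lie at rest (under 50 mm/s) inside the tray at its lowered end (all of step 2 and linear speed of each of ball_front, ball_rear below 0.05 m/s); the robot touches nothing.
It fails at once if a ball is lifted: its centre more than about 25 mm above the rear ball's height on the chute (z of any of ball_front_center, ball_rear_center in the frame of chute above 0.058 m).
It fails at once if a bystander is moved by more than 20 mm (distance of any of transformer, flux_jar, heat_sink, mug, screwdriver, circuit_board from where it was at the start of the episode above 0.02 m).
It also fails if it takes over 40 s, if anything falls off the work surface, if the arm or the gripper's body presses on something with over 40 N, if the wrist force passes 120 N, or if a joint passes its speed limit or range.

### The arm

A 6-joint arm with a two-finger parallel gripper is mounted at the origin on the work surface. World frame = base frame: x ahead of the robot, y to its left, z up, the work surface at z = 0. Lengths are in m, angles in rad, forces in N, time in s.
With the tool pointing down it reaches from about 0.375 to 0.9 m from the base axis. Payload 3.1 kg.
Tool frame: the origin (TCP) lies at the very end of the fingers, on their centre line; the grasp point (between the pads) lies 19 mm behind it (manip.pinch_z is the distance from the TCP to the grasp point, in m); z points along the fingers, y is the line along which they close (so a half turn about z gives the same grasp; the last joint's range is limited). The gripper opens to 85 mm and grips with 20 to 120 N. Pads are 22 mm wide; open, the fingers measure 114 mm over their backs; the gripper's body (76 mm by 85 mm) begins 54 mm behind the grasp point. The pads swing forward as they close: fully open they stand 13 mm farther back than shut.
Start: joints at [0.94, 0.527, 1.433, -0, 1.181, -0.178], TCP at [0.273, 0.562, 0.231] pointing down, gripper open.
Joint ranges: [-3.08, 3.08], [-0.75, 2.2], [0.22, 2.44], [-1.43, 4.57], [0, 2.65], [-2.85, 2.85]. Speed limits (rad/s): [2.79, 2.79, 3.14, 3.14, 3.14, 3.14].

### API

Orientations are given as a unit quaternion [x, y, z, w].
In Python, from station import manip gives the robot as it stands.
- The arm moves only by the tool servo_tool, never from a script. Its argument "commands" is one flat list of numbers, 7 for each row, row after row: the shift along the tool's x, y, z each as a share of 500 mm, from -1 to 1, then the turn, a rotation vector about the tool's x, y, z each as a share of 360 degrees, from -1 to 1, then the opening, from -1 (shut) to 1 (fully open). In form: [dx, dy, dz, rx, ry, rz, claw, dx, dy, dz, rx, ry, rz, claw, ...]. A call has 1 to 12 rows; each row shifts and turns the commanded pose from where the row before left it, along the tool's axes as they then stand; what a row does not reach is not made up. A row lasts 1/12 s, in which the tool goes at most 41.7 mm and 7.16 degrees, less where a joint would pass 70% of its speed; a pose out of reach is approached as far as the arm can. A call with a number of a shift or a turn outside -1 to 1 is refused whole. A call with a gripper value outside its range is refused whole. The fingers move at their own pace and stop on an object; "force" is the grip in N (left out, the last holds). Time passes only in rows, so rows that do not move let the fingers close. It gives the time, the measured TCP pose, the force, the opening and the grip force at its end, in the units of the state.
- manip.sense(): the state, without advancing time (a new reading comes with each control period).
- manip.snapshot(name): name is "scene" or "top" or "wrist"; returns a dict with "img" (420x560x3 uint8, red, green, blue), "mtx" (3x3 intrinsics, pixels), "distortion" ([k1, k2, p1, p2, k3] as OpenCV has them; the pictures are not rectified), "world_to_cam" (4x4, takes a point from world to camera coordinates). Camera axes: x right, y up, looking along -z (the intrinsics and any distortion apply to the point x, -y, -z); pixel columns grow to the right and rows downward; lengths in m; the calibration is good to about 2 mm. A picture is of the moment at which its call begins. There is no depth.
- manip.sign_off(): hands the job in; it is judged then, once.
Trained networks look in a picture, given as the dict that the camera call returned (one of the last four; its "shot" number tells which), for a name from the list of things; names that differ only in an ending like _2 or _b are one class to them, and where a whole thing is asked for, a point or a joint stands for the part that bears it (a point fixed in the world has none). Each returns a list of dicts, best first, with "conf" (0 to 1); they miss things now and then, are a little off and sometimes report something else, mostly with a low value. They report only what shows in the picture. A call takes as long as a camera call.
- manip.look_for(picture, query): "box" ([left, top, width, height] in pixels, round what is visible of it).
- manip.silhouettes(picture, query): "pixels" (420x560 bool, what is visible of it) and "box" ([left, top, width, height] in pixels, round what is visible of it).
The state is a dict: "t": time; "q": joint angles; "qd": joint speeds; "tau": joint torques, N m; "tcp_pos": TCP position; "tool_rot": TCP orientation; "force": force on the tool from outside, world axes, zero at the start; "ft_torque": the same for the moment, N m; "finger_gap": opening from 0.0 (shut) to 1.0 (fully open); "gripper_force": force on a finger pad.
Only numpy, scipy, OpenCV 4.12 (cv2) and the standard library are available. Lean on these libraries where they do the work, as an engineer would, in place of code of your own. Each camera call takes 0.05 s, during which the arm holds its last target. There are 200 camera calls.

## Working session

There is one attempt and no reset: what is moved stays moved. The work goes in short steps, Python scripts to look and compute and a tool call to move; the robot and the scene stay as the last step left them, time stands still between calls to the robot, and variables do not carry over. Pictures are saved under pics/ and viewed, at most 10 in all, crops included, and the job is handed in when it is done.

Besides the shell and the picture viewer there is one more tool, called as name(argument=value, ...) on one line, values as JSON. servo_tool: Moves the arm, as the interface text tells. Its arguments: {"type":"object","properties":{"commands":{"type":"array"},"force":{"type":"number"}},"required":["commands"]}

```bash
mkdir -p pics; cat > h.py <<'E'
import numpy as np,cv2
from station import manip
F=np.diag([1,-1,-1.])
def proj(s,P):
    M=s["world_to_cam"];P=np.atleast_2d(P)
    c=(P@M[:3,:3].T+M[:3,3])@F
    return cv2.projectPoints(c,np.zeros(3),np.zeros(3),np.array(s["mtx"],float),np.array(s["distortion"],float))[0][:,0]
def ray(s,uv,z):
    M=np.array(s["world_to_cam"]);n=cv2.undistortPoints(np.array([[uv]],float),np.array(s["mtx"],float),np.array(s["distortion"],float))[0,0]
    d=M[:3,:3].T@(F@np.array([n[0],n[1],1]));o=-M[:3,:3].T@M[:3,3]
    return o+d*(z-o[2])/d[2]
def cen(m):
    y,x=np.nonzero(m);return [x.mean(),y.mean()]
E
python3 - <<'E'
from h import *
S={n:manip.snapshot(n) for n in("scene","top")}
for n,s in S.items(): cv2.imwrite(f"pics/{n}1.png",s["img"][...,::-1])
np.set_printoptions(precision=3,suppress=True)
for n,s in S.items():
  for q,z in (("stop_knob",.17),("pad_left",.1),("pad_right",.1),("gate",.09),("ball_front",.129),("transformer",.03),("flux_jar",.04),("sorter",.01),("feed_stop",.17)):
    for r in manip.silhouettes(s,q)[:2]:
      c=cen(r["pixels"]);print(n,q,round(r["conf"],2),np.array(c),r["box"],ray(s,c,z))
E
```

```text
scene stop_knob 0.61 [172.425 127.68 ] [171.5, 114.5, 4.9, 29.7] [ 0.586 -0.384  0.17 ]
scene stop_knob 0.45 [272.922 186.952] [266.4, 175.3, 14.2, 21.9] [ 0.522 -0.049  0.17 ]
scene pad_left 0.84 [256.225 221.894] [215.8, 195.3, 78.1, 61.6] [ 0.596 -0.036  0.1  ]
scene pad_right 0.57 [257.309 222.158] [211.0, 194.1, 87.8, 65.5] [ 0.594 -0.033  0.1  ]
scene pad_right 0.36 [273.101 187.057] [265.7, 177.1, 13.7, 21.2] [ 0.491 -0.084  0.1  ]
scene gate 0.97 [256.608 222.596] [217.1, 196.8, 79.7, 55.5] [ 0.593 -0.038  0.09 ]
scene ball_front 0.54 [279.833 184.667] [275.2, 180.0, 7.3, 9.5] [ 0.486 -0.063  0.129]
scene transformer 0.6 [305.3   218.574] [297.1, 208.3, 16.6, 18.3] [0.468 0.018 0.03 ]
scene transformer 0.17 [404.285 358.984] [384.2, 336.9, 49.7, 44.3] [0.571 0.441 0.03 ]
scene flux_jar 0.63 [237.796 170.249] [234.4, 161.8, 9.8, 17.7] [ 0.498 -0.23   0.04 ]
scene sorter 0.7 [268.371 226.192] [175.9, 149.4, 185.4, 160.2] [ 0.551 -0.044  0.01 ]
scene feed_stop 0.57 [456.574 308.261] [430.4, 282.3, 51.0, 55.2] [0.455 0.45  0.17 ]
top stop_knob 0.57 [298.019 206.722] [296.8, 200.7
[... 533 characters left out ...]
0.09 ]
top ball_front 0.72 [294.596 201.394] [216.9, 149.7, 154.7, 105.0] [ 0.534 -0.056  0.129]
top ball_front 0.64 [244.565 226.498] [237.8, 219.3, 17.8, 16.3] [0.463 0.084 0.129]
top transformer 0.45 [270.393 226.098] [264.6, 221.1, 10.2, 15.1] [0.469 0.015 0.03 ]
top transformer 0.4 [294.659 201.547] [215.2, 153.1, 156.8, 105.5] [ 0.544 -0.058  0.03 ]
top flux_jar 0.56 [353.056 216.879] [349.4, 210.1, 12.3, 15.3] [ 0.497 -0.233  0.04 ]
top flux_jar 0.31 [297.578 207.301] [293.5, 199.2, 9.6, 10.3] [ 0.525 -0.067  0.04 ]
top sorter 0.71 [294.716 201.804] [215.0, 149.9, 156.8, 106.3] [ 0.545 -0.059  0.01 ]
top feed_stop 0.54 [297.387 206.893] [292.4, 201.9, 8.7, 10.5] [ 0.515 -0.062  0.17 ]
```

```bash
python3 - <<'E'
import cv2
a=cv2.imread("pics/top1.png")[140:270,200:390];b=cv2.imread("pics/scene1.png")[130:320,160:380]
cv2.imwrite("pics/tc.png",cv2.resize(a,None,fx=4.2,fy=4.2,interpolation=2))
cv2.imwrite("pics/sc.png",cv2.resize(b,None,fx=3.1,fy=3.1,interpolation=2))
E
```

```text
(no output)
```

View pics/tc.png

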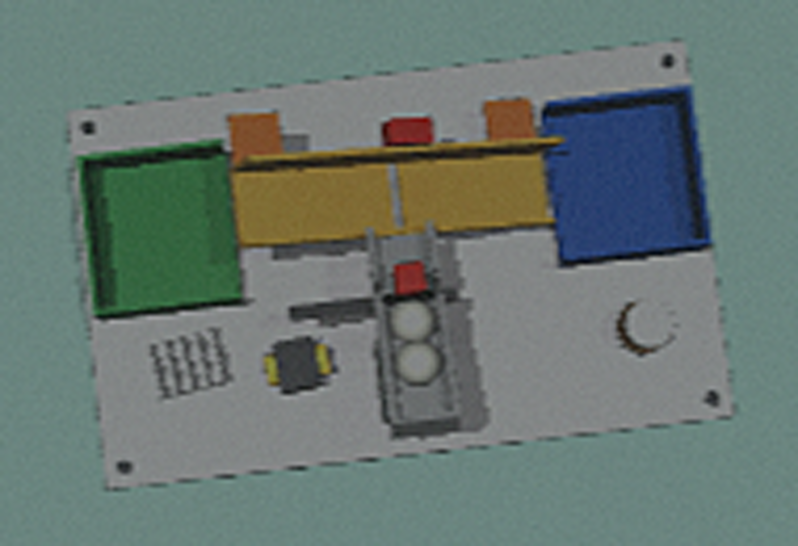

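View pics/sc.png

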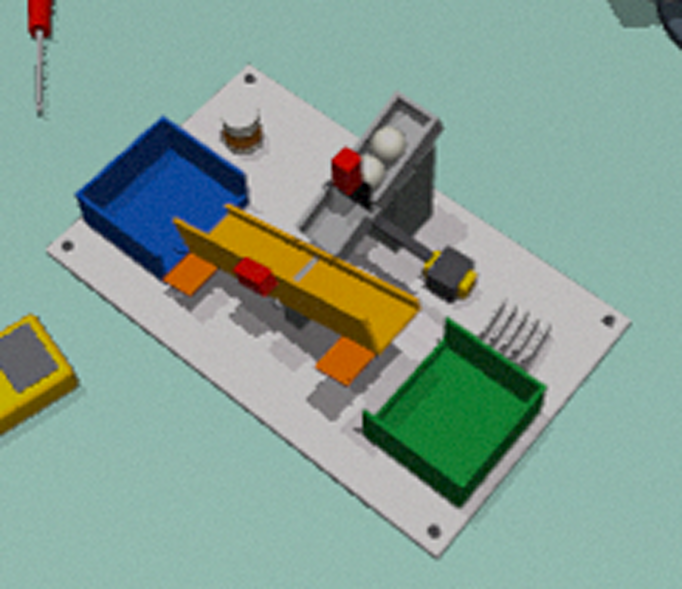

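The top crop shows orange pads at (254,137) left and (511,119) right, the red knob at (410,277), and two balls behind it. The scene crop shows the pads at (347,361) and (191,273), and the knob top at (346,157). I'll fit the rig pose for both gate signs.

```bash
cat > fit.py <<'E'
from h import *
from scipy.optimize import least_squares
def rig(p,P):
    c,s=np.cos(p[2]),np.sin(p[2]);P=np.array(P,float);return np.c_[p[0]+c*P[:,0]-s*P[:,1],p[1]+s*P[:,0]+c*P[:,1],P[:,2]]
E
python3 - <<'E'
from fit import *
np.set_printoptions(precision=3,suppress=True)
t=manip.snapshot("top");s=manip.snapshot("scene")
U=np.array([[254,137],[511,119],[410,277],[413,321],[419,363]])/4.2+[200,140]
V=np.array([[347,361],[191,273],[346,157]])/3.1+[160,130]
for sg in(1,-1):
  hl,hr=(.106,.046)[::sg]
  A=[[.046,.095,hl],[.046,-.095,hr],[-.067,0,.179],[-.084,0,.129],[-.111,0,.140]]
  f=lambda p:np.r_[(proj(t,rig(p,A))-U).ravel(),(proj(s,rig(p,A[:3]))-V).ravel()]
  r=least_squares(f,[.58,-.05,-.1],loss="soft_l1",x_scale=[.01,.01,.05]);print(sg,r.x,r.cost);print(r.fun.reshape(-1,2));print(rig(r.x,A))
print(manip.sense()["tool_rot"],manip.sense()["tcp_pos"])
E
```

```text
1 [ 0.582 -0.054  0.129] 8.866041768987097
[[-1.604  1.352]
 [ 0.951  0.929]
 [-0.056  0.337]
 [-0.562 -2.496]
 [-0.604 -3.172]
 [ 0.667 -0.129]
 [-2.159 -0.987]
 [-0.463 -0.371]]
[[ 0.615  0.046  0.106]
 [ 0.64  -0.142  0.046]
 [ 0.516 -0.062  0.179]
 [ 0.499 -0.064  0.129]
 [ 0.472 -0.068  0.14 ]]
-1 [ 0.579 -0.055  0.115] 36.58269091343902
[[ -0.072   5.221]
 [  3.403  -1.132]
 [  0.028   1.579]
 [ -0.561  -1.29 ]
 [ -0.732  -1.935]
 [  1.418   9.312]
 [ -4.297 -13.938]
 [  0.456  -1.193]]
[[ 0.614  0.045  0.046]
 [ 0.635 -0.144  0.106]
 [ 0.512 -0.062  0.179]
 [ 0.495 -0.064  0.129]
 [ 0.468 -0.068  0.14 ]]
[ 0.224  0.974  0.    -0.   ] [0.273 0.562 0.231]
```

servo_tool(commands=[0, 0, 0, 0, 0, -0.0185, -1, 0, 0, 0, 0, 0, -0.0185, -1, 0, 0, 0, 0, 0, -0.0185, -1, 0, 0, 0, 0, 0, -0.0185, -1, 0, 0, 0, 0, 0, -0.0185, -1, -0.03, -0.06, 0, 0, 0, 0, -1, -0.035, -0.07, 0, 0, 0, 0, -1, -0.035, -0.07, 0, 0, 0, 0, -1, -0.035, -0.07, 0, 0, 0, 0, -1, -0.035, -0.07, 0, 0, 0, 0, -1, -0.035, -0.07, 0, 0, 0, 0, -1, -0.035, -0.07, 0, 0, 0, 0, -1])

```text
t: 2.1
tcp_pos: [0.4239, 0.3378, 0.2315]
tool_rot: [-0.064, 0.998, 0.0, 0.0]
force: [0.6, 0.1, 0.0]
finger_gap: 0.0
gripper_force: 0.0
```

servo_tool(commands=[-0.035, -0.07, 0, 0, 0, 0, -1, -0.035, -0.07, 0, 0, 0, 0, -1, -0.035, -0.07, 0, 0, 0, 0, -1, -0.035, -0.07, 0, 0, 0, 0, -1, -0.035, -0.07, 0, 0, 0, 0, -1, -0.035, -0.07, 0, 0, 0, 0, -1, -0.035, -0.07, 0, 0, 0, 0, -1, -0.03, -0.06, 0, 0, 0, 0, -1, 0, 0, 0, 0, 0, 0, -1, 0, 0, 0, 0, 0, 0, -1])

```text
t: 2.93
tcp_pos: [0.5957, 0.0823, 0.2311]
tool_rot: [-0.062, 0.998, 0.0, 0.0]
force: [0.0, -0.4, 0.3]
finger_gap: -0.001
gripper_force: 0.0
```

```bash
python3 - <<'E'
from fit import *
np.set_printoptions(precision=3,suppress=True)
q=manip.sense();print(q["t"],q["tcp_pos"],q["tool_rot"],q["finger_gap"],q["force"])
w=manip.snapshot("wrist");cv2.imwrite("pics/w1.png",w["img"][...,::-1])
p=[.582,-.054,.129]
print(proj(w,rig(p,[[.046,.095,.106],[.046,-.095,.046],[-.067,0,.179],[-.084,0,.129],[-.111,0,.140],[.046,.095+.018,.106],[.064,.095,.106]])))
E
```

```text
2.9333 [0.596 0.082 0.231] [-0.062  0.998  0.     0.   ] -0.0013640831317419248 [ 0.049 -0.401  0.27 ]
[[224.896 220.118]
 [ 28.826 199.409]
 [  1.948  52.701]
 [ 53.453  30.209]
 [ 34.478 -24.965]
 [248.595 220.02 ]
 [226.009 242.065]]
```

View pics/w1.png

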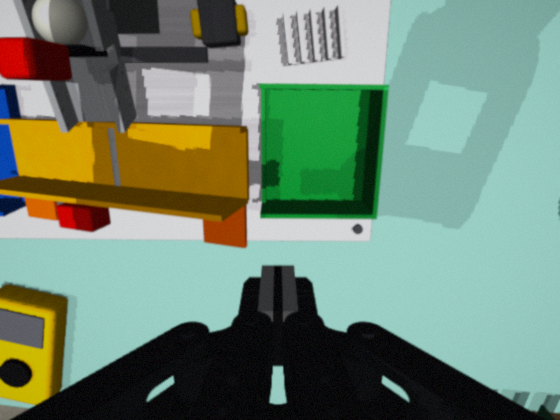

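Left pad edge lies at about (247,246), 3 mm beyond the fit in x; the finger comes down clear of the wall. Moving over the pad, then pressing.

servo_tool(commands=[-0.021, -0.039, 0, 0, 0, 0, -1, -0.021, -0.039, 0, 0, 0, 0, -1, 0, 0, 0.04, 0, 0, 0, -1, 0, 0, 0.06, 0, 0, 0, -1, 0, 0, 0.06, 0, 0, 0, -1, 0, 0, 0.04, 0, 0, 0, -1, 0, 0, 0, 0, 0, 0, -1, 0, 0, 0, 0, 0, 0, -1])

```text
t: 3.65
tcp_pos: [0.6191, 0.0498, 0.1306]
tool_rot: [-0.065, 0.998, 0.0, -0.002]
force: [0.1, -0.6, 0.5]
finger_gap: -0.001
gripper_force: 0.0
```

```bash
python3 - <<'E'
from fit import *
s=manip.snapshot("scene");w=manip.snapshot("wrist")
a=cv2.resize(s["img"][130:320,200:400],None,fx=2.5,fy=2.5,interpolation=2);b=w["img"][:,:][:,130:430]
h=475;b=cv2.resize(b,(int(300*h/420),h))
cv2.imwrite("pics/p1.png",np.hstack([a,b[:,:300]])[...,::-1])
E
```

```text
(no output)
```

View pics/p1.png

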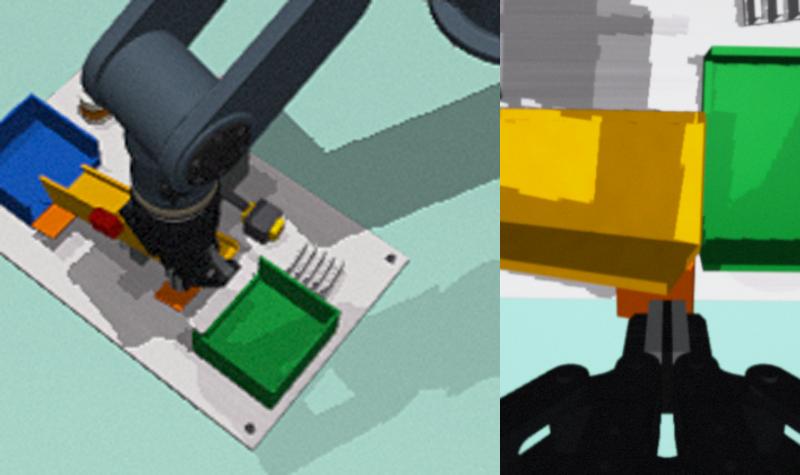

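Right half: fingertip (667,300) stands over the pad (617–693), just clear of the wall. Shift 3 mm outward and press.

servo_tool(commands=[-0.006, -0.004, 0.015, 0, 0, 0, -1, 0, 0, 0.015, 0, 0, 0, -1, 0, 0, 0.015, 0, 0, 0, -1, 0, 0, 0.015, 0, 0, 0, -1, 0, 0, 0.015, 0, 0, 0, -1, 0, 0, 0.015, 0, 0, 0, -1, 0, 0, 0.015, 0, 0, 0, -1, 0, 0, 0.015, 0, 0, 0, -1, 0, 0, 0.015, 0, 0, 0, -1, 0, 0, 0.012, 0, 0, 0, -1, 0, 0, 0, 0, 0, 0, -1, 0, 0, 0, 0, 0, 0, -1])

```text
t: 4.75
tcp_pos: [0.6235, 0.0467, 0.0573]
tool_rot: [-0.064, 0.998, 0.0, -0.0]
force: [-0.1, -0.0, 0.7]
finger_gap: -0.003
gripper_force: 0.0
```

```bash
python3 - <<'E'
from fit import *
s=manip.snapshot("scene");w=manip.snapshot("wrist")
a=cv2.resize(s["img"][130:320,200:400],None,fx=2.5,fy=2.5,interpolation=2);b=w["img"][:,:][:,130:430]
h=475;b=cv2.resize(b,(int(300*h/420),h))
cv2.imwrite("pics/p2.png",np.hstack([a,b[:,:300]])[...,::-1])
E
```

```text
(no output)
```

View pics/p2.png

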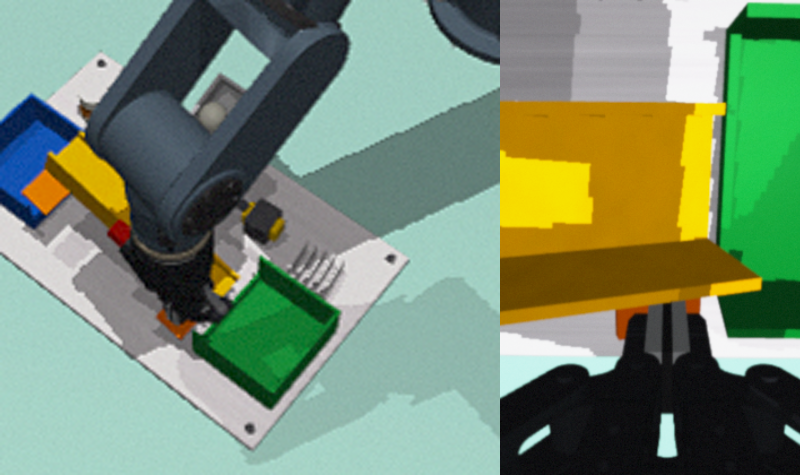

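The gate is tipped: right end up, left end down in the green tray side, and a ball is still visible on the chute at (212,115). Now up and over to the right of the knob.

servo_tool(commands=[0, 0, -0.04, 0, 0, 0, -1, 0, 0, -0.08, 0, 0, 0, -1, 0, 0, -0.08, 0, 0, 0, -1, 0, 0, -0.08, 0, 0, 0, -1, 0, 0, -0.08, 0, 0, 0, -1, 0, 0, 0, 0, 0, 0, -1, 0.025, -0.03, 0, 0, 0, 0, -1, 0.04, -0.05, 0, 0, 0, 0, -1, 0.04, -0.05, 0, 0, 0, 0, -1, 0.04, -0.05, 0, 0, 0, 0, -1, 0.04, -0.05, 0, 0, 0, 0, -1, 0.04, -0.05, 0, 0, 0, 0, -1])

```text
t: 5.85
tcp_pos: [0.5293, -0.1077, 0.2384]
tool_rot: [-0.064, 0.998, -0.0, 0.001]
force: [0.2, 1.3, 0.1]
finger_gap: 0.002
gripper_force: 0.0
```

servo_tool(commands=[0, 0, 0, 0, 0, 0, -1, 0, 0, 0, 0, 0, 0, -1, 0, 0, 0, 0, 0, 0, -1])

```text
t: 6.1
tcp_pos: [0.5305, -0.1065, 0.2383]
tool_rot: [-0.064, 0.998, -0.0, 0.001]
force: [-0.2, -0.3, 1.0]
finger_gap: 0.003
gripper_force: 0.0
```

```bash
python3 - <<'E'
from fit import *
np.set_printoptions(precision=3,suppress=True)
q=manip.sense();print(q["tcp_pos"])
w=manip.snapshot("wrist");cv2.imwrite("pics/w2.png",w["img"][...,::-1])
p=[.582,-.054,.129]
print(proj(w,rig(p,[[-.067+a,b,z] for z in(.179,.141) for a,b in((-.01,-.01),(.01,-.01),(.01,.01),(-.01,.01))]+[[-.084,0,.129],[-.111,0,.140]])))
print(proj(w,q["tcp_pos"]))
E
```

```text
[ 0.53  -0.107  0.238]
[[337.95  201.316]
 [336.256 234.41 ]
 [370.641 234.331]
 [373.342 201.278]
 [329.003 184.957]
 [327.783 213.713]
 [357.276 213.668]
 [359.228 184.939]
 [341.67  170.769]
 [346.664 132.553]]
[[274.379 283.738]]
```

View pics/w2.png

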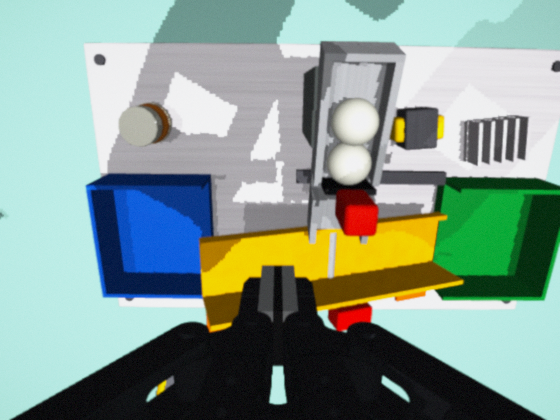

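The knob's top face is at (343–377, 203–234), about 3 mm to +y of the prediction, and both balls wait at (349,163) and (355,122). Lowering beside the knob and pushing.

servo_tool(commands=[0.013, 0, 0.02, 0, 0, 0, -1, 0, 0, 0.04, 0, 0, 0, -1, 0, 0, 0.04, 0, 0, 0, -1, 0, 0, 0.04, 0, 0, 0, -1, 0, 0, 0.03, 0, 0, 0, -1, 0, 0, 0, 0, 0, 0, -1, 0, 0, 0, 0, 0, 0, -1])

```text
t: 6.73
tcp_pos: [0.5239, -0.1063, 0.1523]
tool_rot: [-0.065, 0.998, 0.0, -0.001]
force: [0.4, -0.4, 0.7]
finger_gap: -0.003
gripper_force: 0.0
```

servo_tool(commands=[0, 0.014, 0, 0, 0, 0, -1, 0, 0.014, 0, 0, 0, 0, -1, 0, 0.014, 0, 0, 0, 0, -1, 0, 0.014, 0, 0, 0, 0, -1, 0, 0.014, 0, 0, 0, 0, -1, 0, 0.014, 0, 0, 0, 0, -1, 0, 0.014, 0, 0, 0, 0, -1, 0, 0.014, 0, 0, 0, 0, -1, 0, 0.014, 0, 0, 0, 0, -1, 0, 0.014, 0, 0, 0, 0, -1, 0, 0, 0, 0, 0, 0, -1, 0, 0, 0, 0, 0, 0, -1])

```text
t: 7.73
tcp_pos: [0.514, -0.0372, 0.1526]
tool_rot: [-0.065, 0.998, 0.0, -0.001]
force: [0.3, 1.4, -0.0]
finger_gap: 0.002
gripper_force: 0.0
```

servo_tool(commands=[0, 0, 0, 0, 0, 0, -1, 0, 0, 0, 0, 0, 0, -1, 0, 0, 0, 0, 0, 0, -1, 0, 0, 0, 0, 0, 0, -1, 0, 0, 0, 0, 0, 0, -1, 0, 0, 0, 0, 0, 0, -1, 0, 0, 0, 0, 0, 0, -1, 0, 0, 0, 0, 0, 0, -1, 0, 0, 0, 0, 0, 0, -1, 0, 0, 0, 0, 0, 0, -1, 0, 0, 0, 0, 0, 0, -1, 0, 0, 0, 0, 0, 0, -1])

```text
t: 8.73
tcp_pos: [0.5147, -0.038, 0.1528]
tool_rot: [-0.064, 0.998, -0.0, 0.0]
force: [-0.8, 0.2, 0.7]
finger_gap: 0.001
gripper_force: 0.0
```

```bash
python3 - <<'E'
from fit import *
s=manip.snapshot("top");w=manip.snapshot("wrist")
a=cv2.resize(s["img"][140:270,200:390],None,fx=2.1,fy=2.1,interpolation=2);b=cv2.resize(w["img"],(364,273))
cv2.imwrite("pics/p3.png",np.hstack([a,b])[...,::-1])
E
```

```text
(no output)
```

View pics/p3.png

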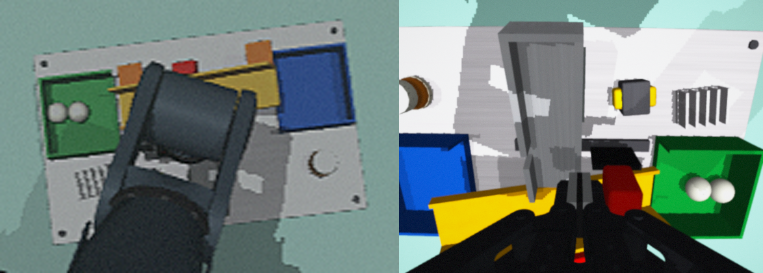

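Both balls are in the green tray, at (57,112) and (78,112) in the left half, and the chute is empty. Backing off from the knob and rising.

servo_tool(commands=[0, -0.02, 0, 0, 0, 0, -1, 0, -0.02, 0, 0, 0, 0, -1, 0, 0, -0.04, 0, 0, 0, -1, 0, 0, -0.07, 0, 0, 0, -1, 0, 0, -0.07, 0, 0, 0, -1, 0, 0, 0, 0, 0, 0, -1, 0, 0, 0, 0, 0, 0, -1, 0, 0, 0, 0, 0, 0, -1, 0, 0, 0, 0, 0, 0, -1, 0, 0, 0, 0, 0, 0, -1, 0, 0, 0, 0, 0, 0, -1, 0, 0, 0, 0, 0, 0, -1])

```text
t: 9.83
tcp_pos: [0.5168, -0.0578, 0.2418]
tool_rot: [-0.064, 0.998, 0.0, -0.001]
force: [-0.1, 1.2, -0.2]
finger_gap: 0.001
gripper_force: 0.0
```

```bash
python3 - <<'E'
from fit import *
P=[]
for i in range(2):
  w=manip.snapshot("wrist");P.append(w["img"])
  for k in range(4): manip.snapshot("top")
d=np.abs(P[0].astype(int)-P[1]).max(2);print((d>60).sum())
cv2.imwrite("pics/w4.png",P[1][...,::-1])
E
```

```text
2612
```

View pics/w4.png

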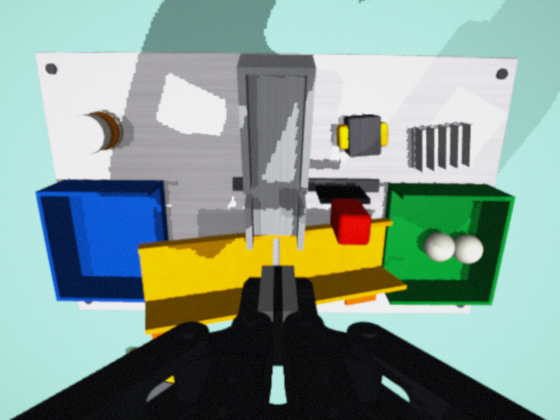

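Both balls lie in the green tray at (438,247) and (467,250), the gate is tipped left, and the tool is clear. One check that the balls are still, then hand in.

```bash
python3 - <<'E'
from fit import *
C=[]
for i in range(3):
  w=manip.snapshot("wrist")["img"]
  m=(w[220:280,400:495].min(2)>110);C.append(np.r_[cen(m),m.sum()])
  for k in range(5): manip.snapshot("top")
print(np.round(C,2))
C=np.array(C)
if np.ptp(C[:,:2],0).max()<2: print(manip.sign_off())
E
```

```text
[[  54.75   28.63 1179.  ]
 [  54.89   28.69 1170.  ]
 [  54.75   28.67 1180.  ]]
the job is handed in; nothing more can be done
None
```

The gate is tipped over to its left side, both balls rest in the green tray, and the job was handed in after about 11 s on the robot's clock; the bystanders near the rig looked undisturbed in the last picture, and no verdict came back.

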